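# Hang the tube carrier on the hook under the light bar

### The job

Hang the tube carrier with the teal handle by its handle on the twin-prong hook under the light bar, behind the upturned tips, so that it hangs free and level. Keep it upright all the way and, as the hook's height is not known, lower it by feel: let the hook take weight gently while you still hold the handle for a moment, without pressing hard, and only then let go. Leave everything else where it stands.

Things in the scene. Friction and masses are not known exactly. Their poses are not given: they have to be found in the camera images.
- carrier: Tube carrier to hang, TEAL handle: beige rack 160 x 80 mm (x, y) full of purple-capped tubes, caps up to 78 mm; 0.25 to 0.5 kg, balanced. Origin: centre of the underside, z up, x along rack and handle. Handle: level bar along x, 150 long, 12 wide, 10 high, underside 163 mm above the origin, on legs 10 x 12 mm at x = +-70. Either way round will do.
- carrier_grip (a point): Middle of the teal bar (168 mm above the carrier's underside), the place to grip; axes as the carrier's. The opening under the bar is 130 mm long (x), 85 mm high (from the caps to the bar) and open to both sides (y).
- station: Fixed hanging station on the left of the bench, turned a little. Origin on the bench below where the bar's middle should hang; x away from the robot at yaw 0, z up. Base plate 8 mm thick, 200 x 270 mm, centre x 30, y 75. Telescopic steel column, 26 mm thick, at x 0, y 85, firmly clamped, carries the twin-prong hook; its height varies and is NOT measured.
- hang_point (a point): On the station's axis, 200 mm up: the bar's middle hangs here with the hook lowest, up to 35 mm higher otherwise; station's axes. Prongs: level, 10 mm thick, at x = -45 and 45, from a cross bar at y 85 to upturned tips at y -30 to -43, tips 18 mm above the prongs' top line, which lies 195 to 230 mm above the bench and does not give way.
- approach (a point): On the station's axis 264 mm up, its axes. The bar goes across both prongs, along station x: bring it in from the -y side along +y, prongs passing through the opening under the bar, then lower. With the bar's middle at this height, tips and caps clear (about 10 mm) whatever the hook's height.
- light (a point): Middle of the underside of the white light bar over the hook, 389 mm up, 70 mm (station x) by 340 mm (y), 26 mm thick, on a thin upright rod at station x 100, y 170. A vertical gripper holding the handle does not fit below it; one leaning 30 to 45 degrees along the handle, wrist towards the robot (station -x), does.
- other_carrier: A bystander: the same carrier with an ORANGE handle; origin and axes likewise. To be left alone.
- bottle: Bystander: white reagent bottle, 56 mm thick, 130 mm tall, blue cap. Origin: centre of its underside.
- pot: Bystander: clear specimen pot with yellow cap, 52 mm thick, 60 mm tall. Origin: centre of its underside.
- scanner: Bystander: white and teal hand-held barcode scanner lying on its side, about 100 x 160 x 50 mm. Origin on its underside under the rear of its head.
Mind the look-alikes: they are no part of the job. Leave any red look-alike of the carrier alone.

How it is judged (in metres and radians):
On the way, in this order (a step that is already met when the one before it is completed fails the run):
1. the teal carrier is lifted clear of the bench in the fingers (height (world z) of carrier above 0.03 m and contact force between the fingers and carrier above 1 N and contact force between carrier and station below 0.1 N), for 0.2 s.
2. the hook bears on the handle while the fingers still hold it, behind the tips (contact force between carrier and station above 1 N and contact force between the fingers and carrier above 2 N and y of carrier_grip in the frame of hang_point between -0.03 and 0.075 m and linear speed of carrier below 0.03 m/s), for 0.15 s.
At the end, for the whole second after the job is handed in: The teal carrier hangs by its handle on both prongs, between tips and cross bar: bar's middle within 22 mm of the hang point along x, -30 to 75 mm along y, 192 to 250 mm up, in line within 0.25 rad, level within 0.12 rad, borne by the hook, released, at rest (x of carrier_grip in the frame of hang_point between -0.022 and 0.022 m and y of carrier_grip in the frame of hang_point between -0.03 and 0.075 m and height (world z) of carrier_grip between 0.192 and 0.25 m and angle between the x axis of carrier and the x axis of station, either way round below 0.25 rad and angle between carrier's own z axis and vertical below 0.12 rad and contact force between carrier and station above 1.5 N and contact force between the fingers and carrier below 0.05 N and linear speed of carrier below 0.02 m/s); the robot touches nothing.
It fails at once if the carrier is tipped more than 0.4 rad from upright (angle between carrier's own z axis and vertical above 0.4 rad).
It fails at once if the carrier strikes or presses the hook or its station with more than 35 N (contact force between carrier and station above 35 N).
It fails at once if the orange-handled carrier is moved more than 15 mm (distance of other_carrier from where it was at the start of the episode above 0.015 m).
It fails at once if the bottle, pot or scanner is moved more than 15 mm (distance of any of bottle, pot, scanner from where it was at the start of the episode above 0.015 m).
It also fails if it takes over 72 s, if anything falls off the work surface, if the arm or the gripper's body presses on something with over 40 N, if the wrist force passes 120 N, or if a joint passes its speed limit or range.

### The arm

A 7-joint arm with a two-finger parallel gripper is mounted at the origin on the work surface. World frame = base frame: x ahead of the robot, y to its left, z up, the work surface at z = 0. Lengths are in mm, angles in rad, forces in N, time in s.
With the tool pointing down it reaches from about 400 to 900 mm from the base axis. Payload 5.6 kg.
Tool frame: the origin (TCP) lies midway between the tips of the shut fingers; the grasp point (between the pads) lies 19 mm behind it; z points along the fingers, y is the line along which they close (so a half turn about z gives the same grasp; the last joint's range is limited). The gripper opens to 92 mm and grips with 3 to 60 N. Pads are 20 mm wide; open, the fingers measure 128 mm over their backs; the gripper's body (75 mm by 189 mm) begins 69 mm behind the grasp point.
Start: joints at [-1.161, 0.468, -0.012, 1.603, 0.006, 1.071, -0.056], TCP at [284.405, 584.485, 214.592] pointing down, gripper open.
Joint ranges: [-2.53, 2.53], [-0.31, 2.02], [-1.57, 1.55], [0.28, 2.44], [-1.29, 4.43], [0.15, 1.84], [-2.92, 2.92]. Speed limits (rad/s): [2.57, 2.57, 3.14, 3.14, 3.14, 3.14, 3.14].

### API

Orientations are given as a rotation vector (axis times angle).
In Python, from cell import robot, grip, kin, viewer gives the robot as it stands. Calls block until the motion is done:
- robot.movep(position, orientation): joint-space move of the TCP to a pose.
- robot.servo_line(position, feed=150, rotation=None): straight line of the TCP; rotation=None keeps the orientation; feed is the mean speed in mm/s.
- robot.goto_joints(angles): joint-space move.
- grip(opening, newtons=None): opening from 0.0 (shut) to 1.0 (fully open); newtons is the grip in N (None keeps the last); returns when the fingers have stopped.
- robot.hold(seconds).
- kin.ik(position, orientation): joint angles nearest the present ones, or None.
- robot.observe(): the state.
- viewer.read_camera(name): name is "scene" or "top" or "wrist"; returns the picture (400x640x3 uint8, red, green, blue); there is no depth.
- viewer.camera_info(name): a dict with "camera_matrix" (3x3 intrinsics, pixels), "R" (3x3) and "t" (3): a world point X has camera coordinates R X + t. Camera axes: x right, y down, z forward; pixel columns grow to the right and rows downward; lengths in mm; the calibration is good to about 2 mm. A picture is of the moment at which its call begins: read the wrist's pose just before it. camera_info takes no time and is no camera call; for the wrist camera it gives the pose at the moment of the call.
A pose or a line that the arm cannot do raises robot.IKError and nothing moves.
- robot.job_done(): hands the job in; it is judged then, once.
Trained networks look in the newest picture that a camera, given by its name, has taken for a name from the list of things; names that differ only in an ending like _2 or _b are one class to them, and where a whole thing is asked for, a point or a joint stands for the part that bears it (a point fixed in the world has none). Each returns a list of dicts, best first, with "confidence" (0 to 1); they miss things now and then, are a little off and sometimes report something else, mostly with a low value. They report only what shows in the picture. A call takes as long as a camera call. They do not tell look-alikes from the thing itself.
- viewer.silhouettes(name, camera): "mask" (400x640 bool, what is visible of it).
- viewer.pinpoint(name, camera): "at" ([x, y, z] in mm, in the coordinates of the camera as it stood for that picture, good to about 4 mm: a listed point, or the origin of a listed thing).
The state is a dict: "t": time; "joints": joint angles; "joint_velocities": joint speeds; "joint_torque": joint torques, N m; "tcp_pos": TCP position; "tcp_rot": TCP orientation; "contact_force": force on the tool from outside, world axes, zero at the start; "wrist_torque": the same for the moment, N m; "grip_width": opening from 0.0 (shut) to 1.0 (fully open); "grip_force": force on a finger pad.
Only numpy, scipy, OpenCV 4.12 (cv2) and the standard library are available. Lean on these libraries where they do the work, as an engineer would, in place of code of your own. Each camera call takes 0.05 s, during which the arm holds its last target. There are 200 camera calls.

## Working session

There is one attempt and no reset: what is moved stays moved. The work goes in short steps, each a Python script; the robot and the scene stay as the last script left them, time stands still between calls to the robot, and variables do not carry over. Pictures are saved under pics/ and viewed, at most 10 in all, crops included, and the job is handed in when it is done.

```bash
ls; mkdir -p pics
cat > h.py <<'E'
import numpy as np, cv2
from scipy.spatial.transform import Rotation as R
from cell import robot, grip, kin, viewer
def w(cam,p):
    c=viewer.camera_info(cam); return np.array(c["R"]).T@(np.array(p)-np.array(c["t"]))
def snap(cam,n):
    im=viewer.read_camera(cam); cv2.imwrite(f"pics/{n}.png",im[:,:,::-1]); return im
E
python3 - <<'E'
from h import *
ims=[snap(c,c) for c in("scene","top")]
cv2.imwrite("pics/both.png",cv2.resize(np.vstack(ims),(480,600))[:,:,::-1])
for c in("scene","top"):
    for n in("carrier","carrier_grip","station","hang_point","approach","light","other_carrier","bottle","pot","scanner"):
        print(c,n,[(np.round(w(c,d["at"])).tolist(),round(d["confidence"],2)) for d in viewer.pinpoint(n,c)])
print(robot.observe())
E
```

```text
pics
scene carrier [([527.0, -370.0, 3.0], 0.87), ([317.0, -293.0, 1.0], 0.74)]
scene carrier_grip [([521.0, -372.0, 168.0], 0.82), ([312.0, -291.0, 172.0], 0.62), ([596.0, 220.0, -1.0], 0.37)]
scene station []
scene hang_point [([591.0, 221.0, 201.0], 0.88)]
scene approach [([591.0, 216.0, 262.0], 0.82)]
scene light [([608.0, 230.0, 388.0], 0.69)]
scene other_carrier [([500.0, -118.0, -1.0], 0.61)]
scene bottle [([731.0, -115.0, 3.0], 0.95), ([592.0, 221.0, 200.0], 0.45)]
scene pot [([705.0, -189.0, -0.0], 0.85)]
scene scanner [([336.0, 446.0, -1.0], 0.6)]
top carrier [([524.0, -374.0, 6.0], 0.85), ([318.0, -289.0, -2.0], 0.66), ([590.0, 223.0, 263.0], 0.5)]
top carrier_grip [([310.0, -288.0, 166.0], 0.92), ([518.0, -372.0, 167.0], 0.85), ([590.0, 219.0, 264.0], 0.51)]
top station [([590.0, 224.0, 0.0], 0.74), ([694.0, -188.0, 0.0], 0.72)]
top hang_point [([588.0, 220.0, 199.0], 0.64)]
top approach [([591.0, 222.0, 265.0], 0.58)]
top light [([607.0, 233.0, 387.0], 0.65)]
top other_carrier [([496.0, -118.0, -4.0], 0.86)]
top bottle [([732.0, -117.0, -0.0], 0.82)]
top pot [([695.0, -1
[... 169 characters left out ...]
6746437, -0.01159614,  1.60272479,  0.00600381,
        1.07140613, -0.0563318 ]), 'joint_velocities': array([-2.34687184e-03,  3.13755966e-04, -5.14244466e-04, -2.05472262e-03,
       -1.32003966e-03,  8.34354015e-05,  4.01771968e-04]), 'joint_torque': array([ 1.10187409e-04, -5.20436454e+01, -1.28668343e-02, -2.44056469e+01,
       -5.66813035e-02,  1.15197882e-02,  3.52767722e-05]), 'tcp_pos': array([284.42032481, 584.46385859, 214.6052164 ]), 'tcp_rot': array([7.05383013e-01, 3.06132732e+00, 3.72740271e-05]), 'contact_force': array([-0.25996324, -0.21121537,  0.96004619]), 'wrist_torque': array([-0.00289078, -0.00092845,  0.03359116]), 'grip_force': 0.0, 'grip_width': 1.0018645010557656}
```

View pics/scene.png

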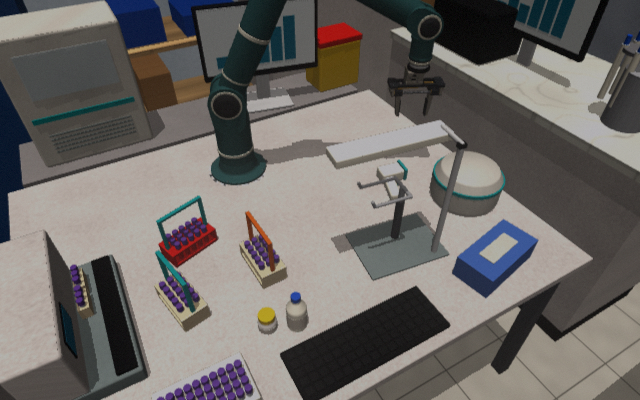

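View pics/top.png

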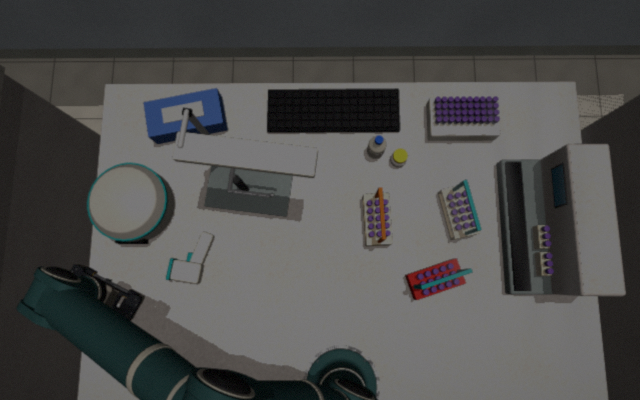

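The beige carrier with the teal handle is at about (180,290) in the scene view and (462,210) in the top view, with the red look-alike at (187,235) and (438,278). The orange-handled carrier is at (377,217) in top. The station is at (248,190) in top, under the light bar. Next I'll fit the yaws.

```bash
cat > fit.py <<'E'
from h import *
from scipy.optimize import differential_evolution as DE, minimize
C={c:viewer.camera_info(c) for c in("scene","top")}
def box(cx,cy,z0,z1,lx,ly): return [[cx+a*lx/2,cy+b*ly/2,z] for a in(-1,1) for b in(-1,1) for z in(z0,z1)]
def render(boxes,p,cam):
    c=C[cam]; m=np.zeros((1600,2560),np.uint8); r=R.from_euler("z",p[2])
    for b in boxes:
        X=r.apply(b)+[p[0],p[1],0]
        u=cv2.projectPoints(X,cv2.Rodrigues(np.array(c["R"]))[0],np.array(c["t"],float),np.array(c["camera_matrix"]),None)[0]
        cv2.fillConvexPoly(m,cv2.convexHull((u*4+1.5).round().astype(np.int32)),255)
    return cv2.resize(m,(640,400),interpolation=cv2.INTER_AREA)/255.
def cost(boxes,p,masks): return sum(1-np.minimum(q:=render(boxes,p,c),m).sum()/np.maximum(q,m).sum() for c,m in masks.items())
if __name__=="__main__":
    ms={};mc={}
    for c in C:
        im=viewer.read_camera(c)
        hsv=cv2.cvtColor(im,cv2.COLOR_RGB2HSV)
        teal=((hsv[...,0]>80)&(hsv[...,0]<100)&(hsv[...,1]>110)&(hsv[...,2]>40))
        roi=np.zeros_like(teal)
        if c=="scene": roi[247:320,150:215]=1
        else: roi[175:242,436:490]=1
        mc[c]=(teal&roi).astype(float)
        d=viewer.silhouettes("station",c); print(c,mc[c].sum(),[(round(e["confidence"],2),e["mask"].sum()) for e in d])
        if d: ms[c]=d[0]["mask"].astype(float)
        dbg=im.copy(); dbg[mc[c]>0]=[255,0,0]
        if d: dbg[...,1]=np.where(ms[c]>0,255,dbg[...,1])
        cv2.imwrite(f"pics/dbg_{c}.png",dbg[...,::-1])
    H=[box(0,0,163,173,150,12),box(-70,0,0,163,10,12),box(70,0,0,163,10,12)]
    H=[box(0,0,163,173,150,12),box(-70,0,60,163,10,12),box(70,0,60,163,10,12)]
    r=DE(lambda p:cost(H,p,mc),[(500,545),(-395,-350),(-1.57,1.57)],seed=1,maxiter=25,popsize=10,tol=1e-6)
    print("carrier",r.x,r.fun,[cost(H,r.x,{c:mc[c]}) for c in mc])
    if ms:
        def S(p): return [box(30,75,0,8,200,270),box(p[3],p[4],389,415,70,340),box(100,170,0,400,10,10),box(0,85,0,200,26,26),box(-45,20,185,195,10,130),box(45,20,185,195,10,130)]
        f=lambda p:cost(S(p),p,ms)
        r=DE(f,[(570,610),(200,240),(-.6,.6),(-20,50),(-20,60)],seed=1,maxiter=25,popsize=8,tol=1e-6)
        print("station",r.x,r.fun,[cost(S(r.x),r.x,{c:ms[c]}) for c in ms])
    cv2.imwrite("pics/dbg.png",np.hstack([cv2.resize(cv2.imread("pics/dbg_scene.png")[100:340,120:480],None,fx=1.1,fy=1.1),cv2.resize(cv2.imread("pics/dbg_top.png")[120:324,150:500],(385,264))]))
E
time timeout 500 python3 fit.py
```

```text
scene 419.0 [(0.68, np.int64(8257))]
top 189.0 [(0.82, np.int64(8098))]
carrier [ 5.23343470e+02 -3.72422837e+02  2.13513543e-01] 0.7379702255711541 [np.float64(0.21565216092709305), np.float64(0.522318064644061)]
station [ 5.90723166e+02  2.21174678e+02 -1.36603068e-01  1.38681006e+01
  1.56373092e+01] 0.20208278793615975 [np.float64(0.15422953133798278), np.float64(0.04785325659817696)]
real	0m38.066s
user	0m34.948s
sys	0m31.219s
```

View pics/dbg.png

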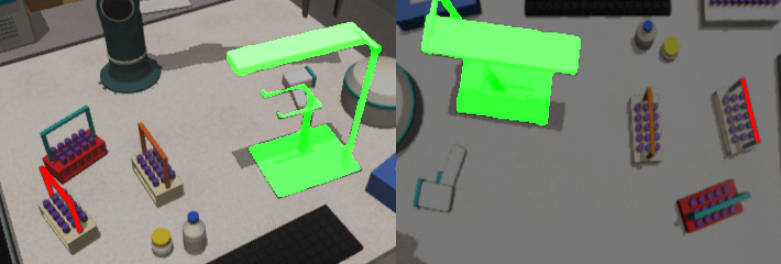

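```bash
cat >> h.py <<'E'
T=np.radians(38); ST=np.array([590.7,221.2,0]); SY=-0.137; CA=np.array([523,-372.5,0]); CY=0.2135
def rot(yaw,s=1):
    z=np.array([np.sin(T)*np.cos(yaw),np.sin(T)*np.sin(yaw),-np.cos(T)]); y=s*np.array([-np.sin(yaw),np.cos(yaw),0])
    return R.from_matrix(np.c_[np.cross(y,z),y,z])
def tcp(bar,yaw,back=0,s=1):  # TCP for grasp point at bar middle, backed off
    return np.array(bar)+(19-back)*rot(yaw,s).as_matrix()[:,2]
def stn(x,y,z): return ST+R.from_euler("z",SY).apply([x,y,z])
E
python3 - <<'E'
from h import *
for s in(1,-1):
  for n,b,y,k in [("pre",CA+[0,0,168],CY,130),("g",CA+[0,0,168],CY,0),("lift",CA+[0,0,385],CY,0),("s1",stn(-60,-225,385),SY,0),("s2",stn(-60,-225,264),SY,0),("s3",stn(0,-225,264),SY,0),("app",stn(0,12,264),SY,0),("low",stn(0,12,200),SY,0),("ret",stn(0,12,200),SY,140)]:
    q=kin.ik(tcp(b,y,k,s),rot(y,s).as_rotvec()); print(s,n,None if q is None else np.round(q,2))
c=viewer.camera_info("wrist"); o=robot.observe(); Rt=R.from_rotvec(o["tcp_rot"]).as_matrix()
print("cam in tool",Rt.T@(-np.array(c["R"]).T@c["t"]-o["tcp_pos"]))
E
```

```text
1 pre [ 0.07  0.42  1.13  2.04 -1.2   1.15 -2.69]
1 g [ 0.48  0.47  0.43  2.01 -1.28  0.8  -2.66]
1 lift [ 1.55  0.31 -0.88  1.75 -0.4   0.82  2.74]
1 s1 [-0.46 -0.27  0.2   2.22  0.51  0.62  0.85]
1 s2 [-0.69 -0.12  0.46  2.41  0.93  0.34  0.4 ]
1 s3 [-0.67  0.01  0.53  2.3   0.72  0.25  0.64]
1 app [-0.93  0.22  0.33  2.06  0.83  0.51  0.14]
1 low [-0.99  0.33  0.41  2.12  0.99  0.38 -0.07]
1 ret [-1.05  0.04  0.27  2.14  0.83  0.7   0.07]
-1 pre [ 0.07  0.42  1.13  2.04 -1.2   1.15  0.45]
-1 g [ 0.48  0.47  0.43  2.01 -1.28  0.8   0.48]
-1 lift [-0.09  0.29  1.13  1.84 -1.    1.13  0.07]
-1 s1 [-0.11 -0.24 -0.09  2.2   0.35  0.57 -2.14]
-1 s2 [ 0.52 -0.05 -0.69  2.35  0.7   0.25 -2.51]
-1 s3 [-0.28  0.03  0.13  2.28  0.75  0.26 -2.53]
-1 app [-1.23  0.25  0.68  2.08  0.68  0.44 -2.87]
-1 low [-1.4   0.45  0.94  2.14  0.34  0.22 -2.63]
-1 ret None
cam in tool [  81.25650269   -0.84355075 -169.98150422]
```

```bash
cat > q.py <<'E'
from h import *
def rep():
  for n,b,y,k in [("pre",CA+[0,0,168],CY,130),("g",CA+[0,0,168],CY,0),("lift",CA+[0,0,385],CY,0),("s1",stn(-60,-225,385),SY,0),("s2",stn(-60,-225,264),SY,0),("app",stn(0,12,264),SY,0)]:
    q=kin.ik(tcp(b,y,k),rot(y).as_rotvec()); print(n,None if q is None else np.round(q,2))
E
python3 - <<'E'
from q import *
robot.movep(tcp(stn(-60,-225,385),SY),rot(SY).as_rotvec())
rep()
print()
m=(stn(-60,-225,385)+CA+[0,0,385])/2
for yaw in(SY,0,CY):
  q=kin.ik(tcp(m,yaw),rot(yaw).as_rotvec()); print(yaw,q)
print(robot.observe()["t"])
E
```

```text
pre [ 1.83  0.49 -1.08  1.94 -0.25  0.63  2.84]
g [ 1.5   0.64 -0.88  1.95 -0.21  0.39  2.79]
lift [ 1.39  0.26 -0.67  1.75 -0.51  0.85  2.83]
s1 [-0.46 -0.27  0.2   2.22  0.51  0.62  0.85]
s2 [-0.32 -0.08  0.11  2.39  0.84  0.3   0.48]
app [-0.48  0.24 -0.18  2.04  0.99  0.6   0.02]

-0.137 [-0.5033993  -0.27903195  0.73054332  2.16908101  0.20469272  0.52649057
  1.56267275]
0 [-0.47575563 -0.26127336  0.77865064  2.15232488 -0.05327246  0.54576353
  1.95282764]
0.2135 [-0.66494501 -0.29455778  1.02303509  2.11513497 -0.19880116  0.63647808
  2.32176796]
3.5667
```

Run:
```python
from q import *
try:
  robot.servo_line(tcp(CA+[0,0,385],CY),feed=150,rotation=rot(CY).as_rotvec())
except robot.IKError as e: print("IKE",e)
print(np.round(robot.observe()["joints"],2),robot.observe()["t"]); rep()
```

```text
IKE the arm cannot follow that straight line within its joint ranges
[-0.46 -0.27  0.2   2.22  0.51  0.61  0.85] 3.5667
pre [ 1.83  0.49 -1.08  1.94 -0.25  0.63  2.84]
g [ 1.5   0.64 -0.88  1.95 -0.21  0.39  2.79]
lift [ 1.39  0.26 -0.67  1.75 -0.51  0.85  2.83]
s1 [-0.46 -0.27  0.2   2.22  0.51  0.62  0.85]
s2 [-0.32 -0.08  0.11  2.39  0.84  0.3   0.48]
app [-0.48  0.24 -0.18  2.04  0.99  0.6   0.02]
```

Run:
```python
from q import *
robot.movep(tcp(CA+[0,0,385],CY),rot(CY).as_rotvec())
print(np.round(robot.observe()["joints"],2),robot.observe()["t"]); rep()
for p,y in [((560,-250,385),CY),((560,-250,385),0),((600,-250,385),0),((600,-150,385),0),((600,-50,385),SY),((660,-50,385),SY)]:
  q=kin.ik(tcp(p,y),rot(y).as_rotvec()); print(p,y,None if q is None else np.round(q,2))
```

```text
[ 1.39  0.26 -0.67  1.76 -0.51  0.85  2.83] 5.5167
pre [ 1.83  0.49 -1.08  1.94 -0.25  0.63  2.84]
g [ 1.5   0.64 -0.88  1.95 -0.21  0.39  2.79]
lift [ 1.39  0.26 -0.67  1.75 -0.51  0.85  2.83]
s1 [ 0.38 -0.24 -0.48  2.18  0.1   0.53  1.24]
s2 [ 1.51 -0.3  -1.44  2.32 -0.82  0.26  2.14]
app [-1.23  0.25  0.68  2.08  0.68  0.44  0.27]
(560, -250, 385) 0.2135 [ 1.28  0.15 -0.74  1.88 -0.53  0.73  2.67]
(560, -250, 385) 0 [ 1.22  0.08 -0.73  1.93 -0.46  0.6   2.39]
(600, -250, 385) 0 [ 1.1   0.15 -0.68  1.87 -0.34  0.57  2.26]
(600, -150, 385) 0 [ 1.14  0.08 -0.89  1.95 -0.22  0.51  2.  ]
(600, -50, 385) -0.137 [ 0.69 -0.   -0.7   2.    0.19  0.49  1.29]
(660, -50, 385) -0.137 [-0.01  0.08 -0.01  1.92  0.21  0.5   1.26]
```

Run:
```python
from q import *
b=CA+[0,0,168]
try:
  robot.servo_line(tcp(b,CY,90),feed=180)
  snap("wrist","w1"); print([(np.round(w("wrist",d["at"])),d["confidence"]) for d in viewer.pinpoint("carrier_grip","wrist")])
  snap("top","t2")
except robot.IKError as e: print(e)
o=robot.observe(); print(np.round(o["joints"],2),o["t"],o["contact_force"]); rep()
```

```text
[(array([ 526., -374.,  172.]), 0.6)]
[ 1.67  0.49 -0.94  1.95 -0.34  0.56  2.91] 6.6833 [0.232535   0.96204013 0.27225894]
pre [ 1.78  0.45 -1.01  1.94 -0.34  0.65  2.91]
g [ 1.48  0.63 -0.85  1.95 -0.28  0.39  2.85]
lift [ 1.59  0.33 -0.94  1.74 -0.35  0.82  2.71]
s1 [ 0.38 -0.24 -0.48  2.18  0.1   0.53  1.24]
s2 [ 1.47 -0.24 -1.45  2.32 -0.57  0.22  1.89]
app [-1.03  0.23  0.44  2.07  0.79  0.49  0.18]
```

View pics/w1.png

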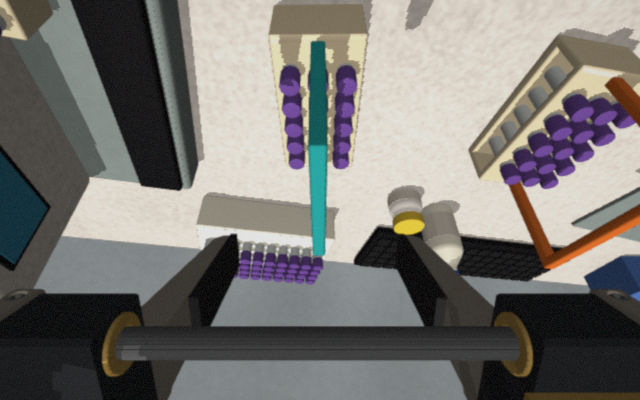

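The teal handle is centred between the fingers at about column 318 and runs straight up the picture, so position and yaw are good. I'll grasp it now.

Run:
```python
from q import *
b=CA+[1,-0.5,168]
robot.servo_line(tcp(b,CY,0),feed=120)
o=robot.observe(); print(o["contact_force"])
grip(0.0,40)
o=robot.observe(); print("closed",o["grip_width"]*92,o["grip_force"],o["contact_force"])
robot.servo_line(tcp(b+[0,0,60],CY),feed=80); robot.hold(.3)
o=robot.observe(); print("lift",o["grip_width"]*92,o["grip_force"],o["contact_force"],o["wrist_torque"],o["t"])
snap("scene","s3"); snap("wrist","w3")
print([np.round(w("wrist",d["at"])) for d in viewer.pinpoint("carrier","wrist")],[np.round(w("scene",d["at"])) for d in viewer.pinpoint("carrier","scene")])
rep()
```

```text
[-0.49656901 -0.33074167  0.40304465]
closed 11.835072395140978 39.99483346939087 [-0.02062108 -0.68221398 -1.18182811]
lift 11.550017443024817 39.99414682388306 [-0.5421264   0.41175304 -2.73084294] [-0.18918433  0.97165229 -0.02565231] 9.975
[array([ 521., -372.,   65.])] [array([ 317., -291.,    1.]), array([ 526., -371.,   64.])]
pre [ 1.78  0.45 -1.01  1.94 -0.34  0.65  2.91]
g [ 1.48  0.63 -0.85  1.95 -0.28  0.39  2.85]
lift [ 1.58  0.33 -0.92  1.74 -0.37  0.82  2.72]
s1 [ 0.38 -0.24 -0.48  2.18  0.1   0.53  1.24]
s2 [ 1.47 -0.25 -1.45  2.32 -0.61  0.22  1.93]
app [-1.03  0.23  0.44  2.07  0.79  0.49  0.18]
```

View pics/s3.png

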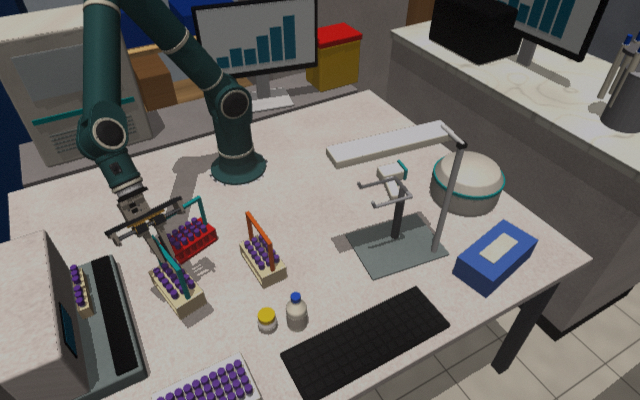

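Lifted cleanly: the carrier's underside is at about 64 mm, it is upright at (180,285), and nothing else was disturbed. I'll carry it over to the station side next.

Run:
```python
from q import *
def go(p,y,f=200):
  robot.servo_line(tcp(p,y),feed=f,rotation=rot(y).as_rotvec())
  print(np.round(p),np.round(robot.observe()["joints"],2),round(robot.observe()["t"],1))
try:
  go(CA+[1,-.5,385],CY,150)
  go((600,-250,385),0); go((600,-150,385),0); go((600,-50,385),SY,150)
  go(stn(-40,-267,385),SY,120); go(stn(-40,-225,385),SY,100)
  go(stn(-40,-225,264),SY,100); go(stn(0,-225,264),SY,80)
except robot.IKError as e: print(e)
rep()
```

```text
[ 524. -373.  385.] [ 1.57  0.33 -0.92  1.74 -0.37  0.82  2.72] 11.4
[ 600 -250  385] [ 1.25  0.18 -0.85  1.86 -0.25  0.57  2.19] 12.2
[ 600 -150  385] [ 1.15  0.08 -0.89  1.95 -0.22  0.51  2.  ] 12.9
[600 -50 385] [ 0.93  0.01 -0.93  1.99  0.2   0.49  1.29] 13.7
[515. -38. 385.] [ 0.86 -0.24 -0.75  2.15 -0.24  0.51  1.67] 14.6
[520.   4. 385.] [ 0.9  -0.25 -0.89  2.13 -0.18  0.51  1.52] 15.1
the arm cannot follow that straight line within its joint ranges
pre [ 1.94  0.64 -1.3   1.94  0.1   0.63  2.54]
g [ 1.64  0.78 -1.11  1.94  0.32  0.4   2.33]
lift [ 1.79  0.5  -1.29  1.74 -0.01  0.79  2.44]
s1 [ 0.83 -0.3  -0.81  2.17 -0.22  0.53  1.55]
s2 [ 1.37 -0.13 -1.42  2.32  0.09  0.19  1.26]
app [-0.44  0.24 -0.23  2.03  1.    0.61  0.01]
```

Run:
```python
from q import *
p=stn(-40,-267,390); P,rv=tcp(p,SY),rot(SY).as_rotvec()
robot.servo_line(P,feed=80)
qT=np.array([-0.40,-0.25,0.12,2.2,.5,.62,.85])
for i in range(10):
  q=robot.observe()["joints"]; robot.goto_joints(q+(qT-q)/(10-i)*1.0)
  o=robot.observe(); tz=np.degrees(((R.from_rotvec(o["tcp_rot"])*rot(SY).inv()).magnitude()))
  d=np.round(o["tcp_pos"]-P); 
  try: robot.movep(P,rv)
  except robot.IKError: print("ik fail")
  o=robot.observe(); print(d,round(tz,1),np.round(o["joints"],2),round(o["t"],1))
  if tz>10 or max(abs(d))>45: break
rep()
```

```text
[-5.  9.  2.] 0.5 [ 0.73 -0.23 -0.65  2.15 -0.16  0.52  1.59] 16.3
[-4.  7.  1.] 0.4 [ 0.61 -0.22 -0.55  2.15 -0.09  0.52  1.52] 16.9
[-4.  8.  1.] 0.4 [ 0.48 -0.21 -0.46  2.15 -0.02  0.52  1.45] 17.4
[-4.  9.  0.] 0.4 [ 0.36 -0.21 -0.35  2.16  0.04  0.52  1.39] 17.9
[-4. 11.  0.] 0.4 [ 0.23 -0.21 -0.25  2.17  0.1   0.52  1.33] 18.4
[-4. 13. -0.] 0.5 [ 0.11 -0.21 -0.15  2.17  0.16  0.53  1.28] 18.9
[-4. 16. -0.] 0.5 [-0.02 -0.22 -0.04  2.18  0.22  0.54  1.22] 19.5
[-4. 21. -1.] 0.5 [-0.14 -0.23  0.07  2.18  0.28  0.55  1.16] 20.0
[-5. 30. -1.] 0.7 [-0.27 -0.24  0.17  2.19  0.35  0.56  1.11] 20.5
[-10.  59.   1.] 1.2 [-0.39 -0.25  0.28  2.19  0.41  0.58  1.05] 21.2
pre [ 1.83  0.49 -1.08  1.94 -0.25  0.63  2.84]
g [ 1.5   0.64 -0.88  1.95 -0.21  0.39  2.79]
lift [ 1.39  0.26 -0.67  1.75 -0.51  0.85  2.83]
s1 [-0.38 -0.26  0.14  2.22  0.47  0.6   0.88]
s2 [-0.23 -0.08  0.01  2.38  0.82  0.29  0.5 ]
app [-0.44  0.24 -0.23  2.03  1.    0.61  0.01]
```

Worked smoothly. Now I'll continue down and into the approach.

Run:
```python
from q import *
def go(p,y,f=200):
  robot.servo_line(tcp(p,y),feed=f,rotation=rot(y).as_rotvec())
  o=robot.observe(); print(np.round(p),np.round(o["joints"],2),round(o["t"],1),np.round(o["contact_force"],1))
try:
  go(stn(-40,-225,390),SY,100)
  go(stn(-40,-225,266),SY,100); go(stn(0,-225,266),SY,80); go(stn(0,-120,266),SY,100)
except robot.IKError as e: print(e)
snap("wrist","w4"); snap("scene","s4")
for n in("carrier","hang_point"):
  print(n,[(np.round(w(c,d["at"])),round(d["confidence"],2)) for c in("wrist","scene") for d in viewer.pinpoint(n,c)])
rep()
```

```text
[520.   4. 390.] [-0.4  -0.22  0.17  2.18  0.46  0.6   0.91] 21.8 [-0.3  0.3 -2.8]
[520.   4. 266.] [-0.29 -0.05  0.1   2.35  0.8   0.29  0.53] 23.2 [ 0.6 -0.1 -2.2]
[560.  -2. 266.] [-0.28  0.03  0.13  2.28  0.73  0.26  0.62] 23.8 [-0.  -0.5 -2.7]
[574. 102. 266.] [-0.44  0.09  0.04  2.2   0.92  0.41  0.25] 25.0 [ 0.5 -0.9 -2.7]
carrier [(array([576.,  99., 100.]), 0.69), (array([ 316., -292.,    4.]), 0.92), (array([576.,  98., 101.]), 0.81)]
hang_point [(array([591., 222., 202.]), 0.9)]
pre [ 1.94  0.64 -1.3   1.94  0.1   0.63  2.54]
g [ 1.64  0.78 -1.11  1.94  0.32  0.4   2.33]
lift [ 1.79  0.5  -1.29  1.74 -0.01  0.79  2.44]
s1 [-0.23 -0.24  0.02  2.21  0.4   0.58  0.95]
s2 [-0.35 -0.09  0.13  2.39  0.84  0.3   0.47]
app [-0.6   0.23 -0.05  2.04  0.95  0.58  0.05]
```

View pics/s4.png

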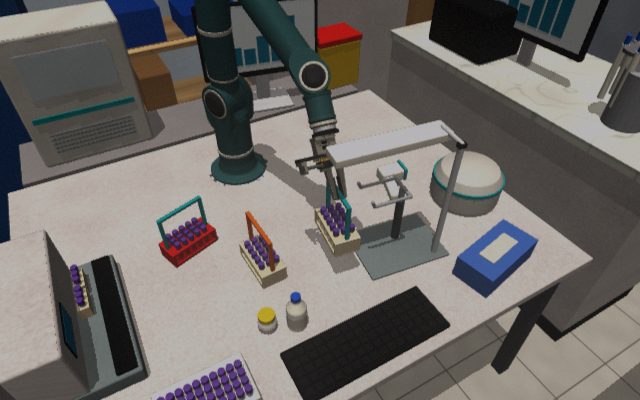

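View pics/w4.png

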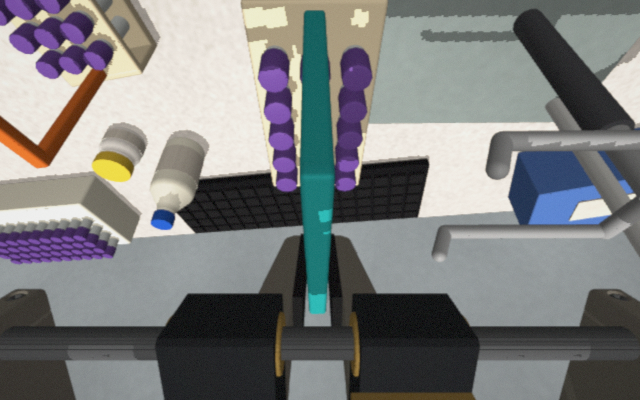

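The carrier hangs level at about (337,225) in the scene view, and in the wrist view the hook tips are ahead at (497,165) and (440,245). The bar is above tip height and there is clearance to the light, so I'll move in and feel down.

Run:
```python
from q import *
def F(n=4):
  a=[]
  for _ in range(n): robot.hold(.02); a.append(robot.observe()["contact_force"])
  return np.mean(a,0)
z=266
for y in (-80,-50,-20,12):
  robot.servo_line(tcp(stn(0,y,z),SY),feed=70); f=F(2); print(y,np.round(f,1))
  if np.linalg.norm(f[:2])>4: print("touch?"); raise SystemExit
z=243; robot.servo_line(tcp(stn(0,12,z),SY),feed=40); robot.hold(.3)
f0=F(10); print("base",f0,robot.observe()["t"])
while z>192:
  z-=1; robot.servo_line(tcp(stn(0,12,z),SY),feed=20); f=F()-f0
  if f[2]>1.2: 
    robot.hold(.2); f=F(8)-f0; print(z,np.round(f,2))
    if f[2]>1.8: break
robot.hold(.3); o=robot.observe(); print(z,F(8)-f0,o["wrist_torque"],o["tcp_pos"]-tcp(stn(0,12,z),SY),o["t"])
snap("wrist","w5"); snap("scene","s5")
print([(np.round(w(c,d["at"])),round(d["confidence"],2)) for c in("wrist","scene") for d in viewer.pinpoint("carrier",c)])
```

```text
-80 [-0.5 -0.3 -3. ]
-50 [-0.3 -0.4 -2.1]
-20 [-0.3  0.  -3.2]
12 [-0.2 -0.5 -3.1]
base [-0.34865081 -0.1244938  -3.20902895] 29.1167
231 [-0.98 -0.48  4.68]
231 [-0.7905233  -0.35842698  5.62200175] [ 0.01595686  0.76145289 -0.00828456] [0.15214839 0.10382959 0.23361238] 33.55
[(array([591., 232.,  64.]), 0.75), (array([596., 232.,  64.]), 0.67)]
```

View pics/w5.png

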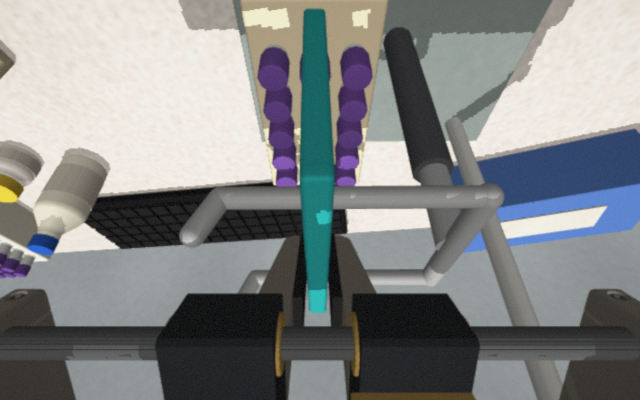

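The bar lies across both prongs, at about (316,197) and (316,275), between the upturned tips and the cross bar. The hook is bearing about 5 N while I still hold the handle. I'll release and back out along the tool axis.

Run:
```python
from q import *
grip(0.45); robot.hold(.3); o=robot.observe(); print(o["grip_width"],o["grip_force"],o["contact_force"])
b=stn(0,12,231)
try: robot.servo_line(tcp(b,SY,50),feed=60); robot.servo_line(tcp(b,SY,130),feed=100)
except robot.IKError as e: print(e)
robot.hold(.5); o=robot.observe(); print(o["contact_force"],o["t"],o["tcp_pos"])
snap("wrist","w6"); snap("scene","s6"); snap("top","t6")
print([(n,c,np.round(w(c,d["at"])),round(d["confidence"],2)) for n in("carrier_grip","carrier") for c in("wrist","scene") for d in viewer.pinpoint(n,c)])
cv2.imwrite("pics/f.png",np.vstack([cv2.resize(cv2.imread("pics/w6.png"),(480,300)),cv2.resize(cv2.imread("pics/s6.png")[100:300,250:570],(480,300))]))
```

```text
0.4486918940059579 0.0 [ 0.36873458  0.0880866  -0.18810549]
[0.34907912 0.60705813 0.05139009] 37.2167 [524.6617013  242.37343129 318.32556418]
[('carrier_grip', 'wrist', array([594., 231., 231.]), 0.76), ('carrier_grip', 'scene', array([588., 234., 232.]), 0.66), ('carrier_grip', 'scene', array([ 312., -294.,  172.]), 0.65), ('carrier', 'wrist', array([591., 235.,  62.]), 0.61), ('carrier', 'scene', array([595., 232.,  67.]), 0.89), ('carrier', 'scene', array([ 314., -290.,    1.]), 0.8), ('carrier', 'scene', array([334., 446.,  -1.]), 0.66)]
```

View pics/f.png

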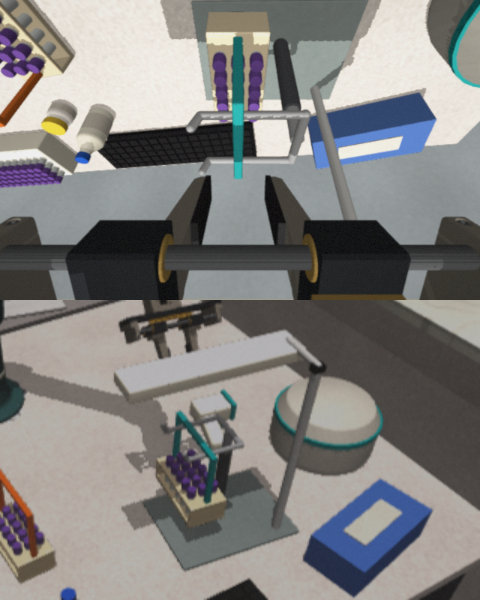

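The carrier hangs level on both prongs behind the tips, and the gripper is clear and touching nothing. I'll hand in the job.

Run:
```python
from h import *
robot.hold(.5); print(robot.job_done())
```

```text
the job is handed in; nothing more can be done
None
```

The teal carrier hangs level and released on both prongs behind the tips. The hook bore about 5 N before I let go, nothing else was touched as far as the pictures show, and the job was handed in at about 38 s; no verdict was returned.

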